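# Line up the brass slugs along the fence of the tilting tray

### The arm

A 6-joint arm with a two-finger parallel gripper is mounted at the origin on the work surface. World frame = base frame: x ahead of the robot, y to its left, z up, the work surface at z = 0. Lengths are in mm, angles in rad, forces in N, time in s.
With the tool pointing down it reaches from about 350 to 775 mm from the base axis. Payload 7.3 kg.
Tool frame: the origin (TCP) lies on the centre line of the jaws, within the pads' length; the fingertips stand 22 mm ahead of it and the grasp point (between the pads) lies 3 mm ahead of it; z points along the fingers, y is the direction in which the jaws open and shut (so a half turn about z gives the same grasp; the last joint's range is limited). The gripper opens to 92 mm and grips with 3 to 60 N. Pads are 19 mm wide; open, the fingers measure 130 mm over their backs; the gripper's body (75 mm by 190 mm) begins 47 mm behind the grasp point.
Start: joints at [-1.479, 0.342, 1.524, -0, 1.275, -0.146], TCP at [123.693, -510.238, 248.741] pointing down, gripper open.
Joint ranges: [-2.53, 2.53], [-0.77, 2.02], [0.04, 2.7], [-1, 4.14], [0.28, 2.66], [-3.11, 3.11]. Speed limits (rad/s): [2.57, 2.57, 3.14, 3.14, 3.14, 3.14].

### API

Orientations are given as [roll, pitch, yaw] about the fixed x, y, z axes, in that order (R = Rz(yaw) Ry(pitch) Rx(roll)).
In Python, from plant import bot gives the robot as it stands.
- The arm moves only by the tool play_rows, never from a script. Its argument "moves" is one flat list of numbers, 5 for each row, row after row: the closure in counts, from 0 (fully open) to 255 (shut), then the shift along the tool's x, y, z in mm, then the turn about the tool's z in degrees. A call has 1 to 8 rows; each row is the pose to reach, as a shift and turn from the pose commanded when the call began, along the tool's axes at that moment; what a row does not reach only later rows make up. A row lasts 1/12 s, in which the tool goes at most 41.7 mm and 7.16 degrees, less where a joint would pass 70% of its speed; a pose out of reach is approached as far as the arm can. A call with a gripper value outside its range is refused whole. The fingers move at their own pace and stop on an object; the grip force is fixed at half the most. Time passes only in rows, so rows that repeat a pose let the fingers close. It gives the time, the measured TCP pose, the force and the opening at its end, in the units of the state.
- bot.get_obs(): the state, without advancing time (a new reading comes with each control period).
- bot.capture(name): name is "side" or "top" or "wrist"; returns a dict with "color" (480x640x3 uint8, red, green, blue), "fx", "fy", "cx", "cy" (pixels), "k1" (the pictures are not rectified: a ray, as slopes to the right and down, at radius r is drawn at 1 + k1 r^2 times it, then the intrinsics apply), "world_to_cam" (4x4, takes a point from world to camera coordinates); the wrist camera has in their place "T_tool_cam" (4x4, takes a point from camera to tool coordinates, whose origin is the TCP and whose axes are the flange's). Camera axes: x right, y down, z forward; pixel columns grow to the right and rows downward; lengths in mm; the calibration is good to about 2 mm. A picture is of the moment at which its call begins: read the wrist's pose just before it. There is no depth.
- bot.close_job(): hands the job in, once; it reports no verdict.
The state is a dict: "time": time; "joint_positions": joint angles; "dq": joint speeds; "tau": joint torques, N m; "tool_pos": TCP position; "tcp_rot": TCP orientation; "contact_force": force on the tool from outside, world axes, zero at the start; "moment": the same for the moment, N m; "grip_width": finger opening in mm.
Only numpy, scipy, OpenCV 4.12 (cv2) and the standard library are available. Lean on these libraries where they do the work, as an engineer would, in place of code of your own. Each camera call takes 0.05 s, during which the arm holds its last target.

### The job

One brass slug has been left standing on the bench; put it upright into the tilting tray with the other two, in a gap where nothing stands between it and the red fence. Then lift the tray by its black handle until all three brass slugs slide against the red fence in a single row, and lower it flat again without letting it drop.

Things in the scene. Friction and masses are not known exactly. Their poses are not given: they have to be found in the camera images.
- tray (a joint): Tilt of the tray in rad: 0 = flat on its stand, grows as the handle side is lifted (stop 0.8). The hinge line is parallel to fence y, at x = +7, z = -6 mm in the fence frame. Tray 0.6 kg; falls back when let go; 5 to 12 N at the handle lifts it. On its smooth floor slugs slide straight to the fence from a tilt of 0.25 to 0.45 rad on; 0.6 is ample.
- fence (a point): Middle of the inner face of the tray's red fence (far side from the robot), at floor level, 18 mm above the bench when flat; tilts with the tray. x points through the fence out of the tray, y along it, z up. Aluminium floor inside: x -150 to 0, y -105 to 105 mm. Fence 20 mm high; other walls green, 12 mm high, 5 mm thick. A slug touching the fence has its centre at x = -17 mm.
- handle (a point): Middle of the tray's handle on the robot's side: a black round bar, 12 mm diameter, parallel to fence y, at (-200, 0, 37) mm in the fence frame, 55 mm above the bench when flat. Free between its arms at 65 mm either side; 39 mm free between bar and tray wall. It swings up and towards the fence about the hinge. Axes as the fence's.
- slug_a: Brass slug standing in the tray from the start, in the half of negative fence y: a turned brass cylinder 34 mm diameter, 24 mm tall, 0.18 kg, with a small dark centre-drill mark on top. Origin at the centre of its underside, z up its axis.
- slug_b: Brass slug standing in the tray from the start, in the half of positive fence y; the same turned brass slug: yellow brass cylinder 34 mm diameter, 24 mm tall, 0.18 kg, standing upright, with a small dark centre-drill mark on its top face. Origin at the centre of its underside, z up its axis. 
- slug_stray: The brass slug left on the bench to the robot's right; the same turned brass slug: yellow brass cylinder 34 mm diameter, 24 mm tall, 0.18 kg, standing upright, with a small dark centre-drill mark on its top face. Origin at the centre of its underside, z up its axis. A dark steel slug and a white plastic slug of the same size stand near it; they are not wanted.
Not all that is in view belongs to the job. Leave any green or turquoise look-alike of the slug_b alone. Leave any green look-alike of the slug_stray alone.

How it is judged:
By the outcome, as a careful person would: the job done as asked, in the order asked, and still so for the second after the job is handed in, with the robot touching nothing.
It also fails if it takes over 58 s, if anything falls off the work surface, if the arm or the gripper's body presses on something with over 40 N, if the wrist force passes 120 N, or if a joint passes its speed limit or range.

## Working session

There is one attempt and no reset: what is moved stays moved. The work goes in short steps, Python scripts to look and compute and a tool call to move; the robot and the scene stay as the last step left them, time stands still between calls to the robot, and variables do not carry over. Pictures are saved under pics/ and viewed, and the job is handed in when it is done.

Besides the shell and the picture viewer there is one more tool, called after "Call:" by a JSON object that holds its "api" and its "payload", one argument or row to a line. play_rows: Moves the arm, as the interface text tells. Its arguments: {"type":"object","properties":{"moves":{"type":"array","items":{"type":"number"}}},"required":["moves"]}

```bash
ls; mkdir -p pics; python3 - <<'E'
from plant import bot
import cv2,numpy as np
o=bot.get_obs();print(o)
for n in ["side","top","wrist"]:
    c=bot.capture(n)
    cv2.imwrite(f"pics/{n}0.png",c["color"][:,:,::-1])
    print(n,{k:v for k,v in c.items() if k!="color"})
E
```

```text
pics
{'time': 0.0, 'joint_positions': array([-1.47900357e+00,  3.42723539e-01,  1.52501711e+00, -7.16204315e-06,
        1.27538585e+00, -1.46023972e-01]), 'dq': array([-0.00091723, -0.00138984, -0.00011781, -0.00105233, -0.00032413,
       -0.00137402]), 'tau': array([ 2.74768363e-04, -4.31243134e+01, -2.44217330e+01,  7.18441908e-02,
        5.60308888e-02, -1.06371911e-04]), 'tool_pos': array([ 123.65329894, -509.84899017,  248.0444781 ]), 'tcp_rot': array([-3.14007414e+00, -2.16406540e-04,  2.37818652e-01]), 'contact_force': array([-0.15288325, -0.77449572,  0.04600198]), 'moment': array([0.01028097, 0.01938977, 0.04105855]), 'grip_width': 92.11850153113582}
side {'fx': 566.6060569585728, 'fy': 566.6060569585728, 'cx': 318.63370414834446, 'cy': 242.62794346556421, 'k1': -0.12932939470942223, 'world_to_cam': array([[-7.56172244e-01, -6.54257131e-01, -1.22940483e-02,
         3.92070736e+02],
       [-4.12207587e-01,  4.90841339e-01, -7.67567382e-01,
         2.85293430e+02],
       [ 5.08220860e-01, -5.75345449e-01, -6.40850350e-01,
         6.94313998e+02],
       [ 0.00000000e+0
[... 353 characters left out ...]
258e-01,
         5.55691577e+02],
       [ 2.08582861e-01, -2.74489309e-02, -9.77619428e-01,
         6.55048766e+02],
       [ 0.00000000e+00,  0.00000000e+00,  0.00000000e+00,
         1.00000000e+00]])}
wrist {'fx': 333.12882235515616, 'fy': 333.12882235515616, 'cx': 327.6843418855316, 'cy': 242.08668827589472, 'k1': -0.05694930243738949, 'T_tool_cam': array([[-5.66250505e-04, -9.63342069e-01, -2.68275487e-01,
         7.12582540e+01],
       [ 9.99997339e-01,  5.45135691e-05, -2.30645081e-03,
        -2.22988362e-02],
       [ 2.23652575e-03, -2.68276079e-01,  9.63339475e-01,
        -1.35150321e+02],
       [ 0.00000000e+00,  0.00000000e+00,  0.00000000e+00,
         1.00000000e+00]])}
```

View pics/side0.png

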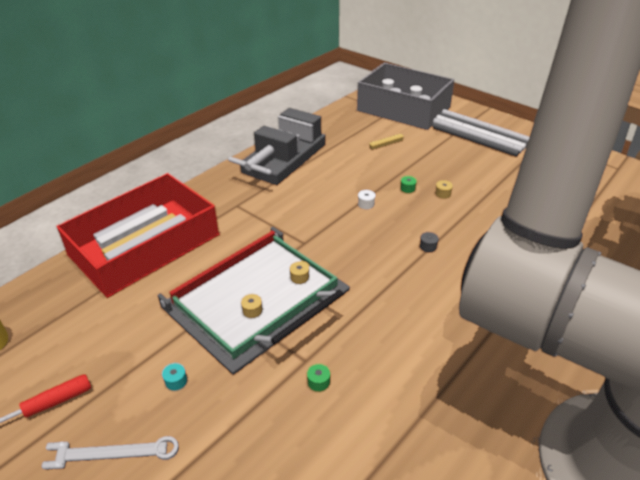

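View pics/top0.png

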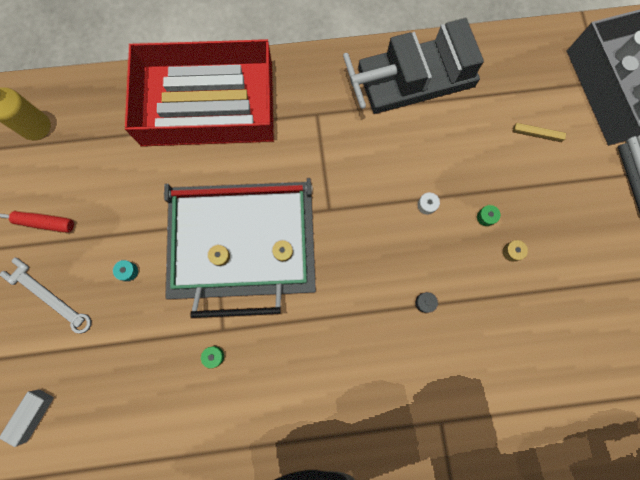

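View pics/wrist0.png

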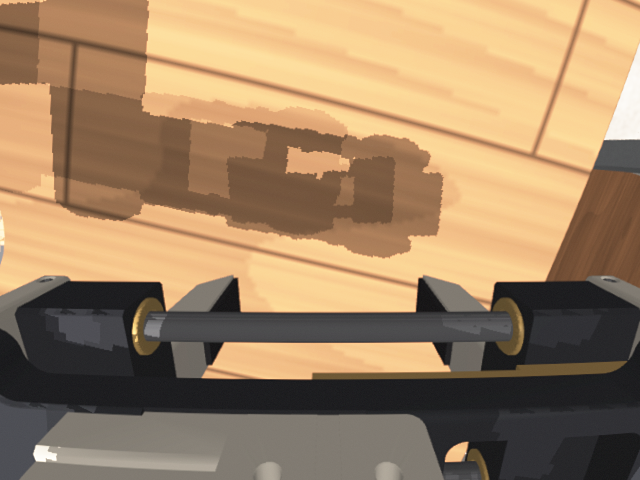

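The top view shows brass slugs at (218,255) and (283,251) in the tray. The bench holds the stray brass slug at (517,250), white at (429,203), steel at (427,302), green at (489,215), (211,357) and turquoise at (123,270). A flat brass bar lies at (540,131).

In the side view the stray is at (444,189). Next I'll measure these.

```bash
cat > h.py <<'E'
import numpy as np,cv2
from scipy.spatial.transform import Rotation as Rn
def KD(c):
    return np.array([[c["fx"],0,c["cx"]],[0,c["fy"],c["cy"]],[0,0,1.]]),np.array([c["k1"],0,0,0,0.])
def w2c(c,obs=None):
    if "world_to_cam" in c: return c["world_to_cam"]
    T=np.eye(4);T[:3,:3]=Rn.from_euler('xyz',obs["tcp_rot"]).as_matrix();T[:3,3]=obs["tool_pos"]
    return np.linalg.inv(T@c["T_tool_cam"])
def ray(c,p,W):
    K,D=KD(c)
    u=cv2.undistortPoints(np.array([[p]],float),K,D)[0,0]
    R,t=W[:3,:3],W[:3,3]
    return -R.T@t, R.T@np.array([u[0],u[1],1])
def onz(c,p,W,z):
    o,d=ray(c,p,W); return o+d*(z-o[2])/d[2]
def tri(rs):
    A=0;b=0
    for o,d in rs:
        d=d/np.linalg.norm(d);P=np.eye(3)-np.outer(d,d);A=A+P;b=b+P@o
    x=np.linalg.solve(A,b)
    return x,[np.linalg.norm((np.eye(3)-np.outer(d,d)/(d@d))@(x-o)) for o,d in rs]
def proj(c,W,X):
    K,D=KD(c);return cv2.projectPoints(np.array(X,float).reshape(-1,3),cv2.Rodrigues(W[:3,:3])[0],W[:3,3],K,D)[0][:,0]
def mask(img,lo,hi):
    return cv2.inRange(cv2.cvtColor(img,cv2.COLOR_RGB2HSV),np.array(lo),np.array(hi))
def blobs(m,amin=30):
    n,l,s,ce=cv2.connectedComponentsWithStats(m)
    return [(ce[i].round(1),s[i]) for i in range(1,n) if s[i][4]>=amin]
E
python3 - <<'E'
from h import *
from plant import bot
t=cv2.imread("pics/top0.png")[:,:,::-1];s=cv2.imread("pics/side0.png")[:,:,::-1]
hs=cv2.cvtColor(t,cv2.COLOR_RGB2HSV);print("wood",hs[280,380],"brass",hs[242,517],hs[246,283]+0, hs[257,283]);
for n,im in (("top",t),("side",s)):
    for b in blobs(mask(im,(15,140,90),(28,255,255)),40): print(n,b)
def crop(im,x,y,w,h,k): return cv2.resize(im[y:y+h,x:x+w],None,fx=k,fy=k,interpolation=cv2.INTER_NEAREST)
cv2.imwrite("pics/c1.png",crop(t,150,170,180,150,4)[:,:,::-1])
cv2.imwrite("pics/c2.png",crop(s,150,220,200,150,4)[:,:,::-1])
cv2.imwrite("pics/c3.png",np.hstack([crop(t,490,225,55,50,7),crop(s,415,165,55,50,7)])[:,:,::-1])
E
```

```text
wood [ 16 112 175] brass [ 22 126 195] [ 23 116 181] [ 25 109 204]
top (array([ 16.4, 114.8]), array([   0,   87,   47,   54, 1183], dtype=int32))
side (array([385., 143.]), array([370, 137,  32,  12,  68], dtype=int32))
side (array([442.7, 192.8]), array([436, 188,  15,  10,  94], dtype=int32))
side (array([299.6, 277.6]), array([292, 273,  16,  10, 102], dtype=int32))
side (array([252.3, 311.4]), array([244, 306,  17,  11, 109], dtype=int32))
side (array([  3., 336.]), array([  0, 320,   9,  30, 173], dtype=int32))
```

View pics/c1.png

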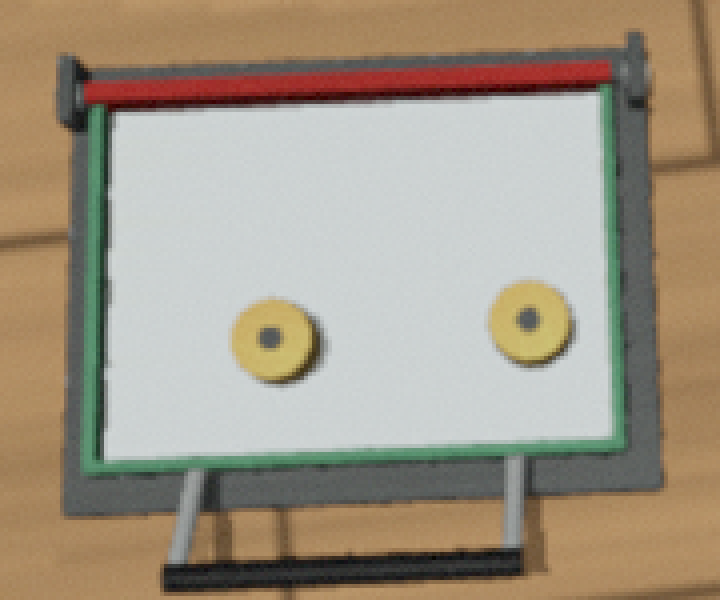

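View pics/c2.png

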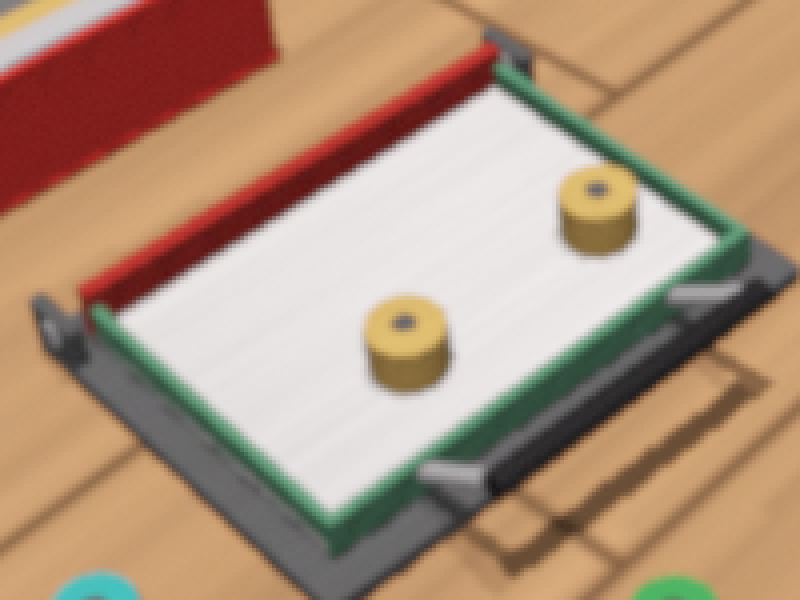

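View pics/c3.png

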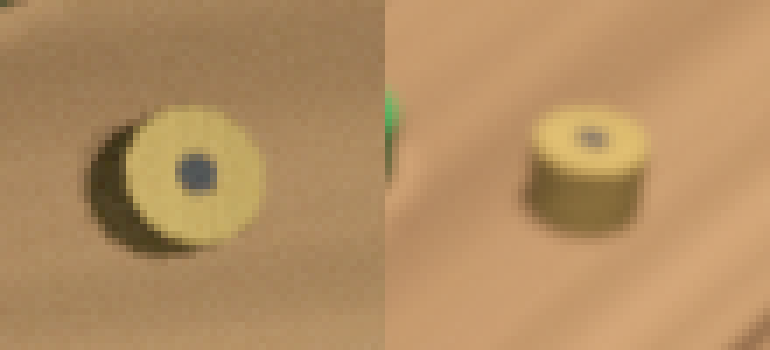

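```bash
python3 - <<'E'
from h import *
from plant import bot
ct=bot.capture("top");cs=bot.capture("side")
T,S=ct["world_to_cam"],cs["world_to_cam"]
t0=lambda x,y,k=4,ox=150,oy=170:(x/k-.5+ox,y/k-.5+oy)
s0=lambda x,y,k=4,ox=150,oy=220:(x/k-.5+ox,y/k-.5+oy)
P={"stray":(t0(196,173,7,490,225),s0(592-385,137,7,415,165)),
"b":(t0(268,338),s0(404,322)),"a":(t0(528,320),s0(598,189)),
"barL":(t0(164,578),s0(497,480)),"barR":(t0(522,561),s0(765,290)),
"fenceTopL_in":(t0(86,104),s0(95,300)),"fenceTopR_in":(t0(611,80),s0(497,52)),
"cornerNearL_out_top":(t0(82,472),s0(332,530)),"cornerNearR":(t0(624,447),s0(748,235)),
}
R={}
for k,(a,b) in P.items():
    x,e=tri([ray(ct,a,T),ray(cs,b,S)]);R[k]=x
    print(k,x.round(1),np.round(e,1))
d=R["barL"]-R["barR"];print("bar len",np.linalg.norm(d),"ydir yaw",np.degrees(np.arctan2(-d[0],d[1])))
d=R["fenceTopL_in"]-R["fenceTopR_in"];print(np.linalg.norm(d),np.degrees(np.arctan2(-d[0],d[1])))
d=R["cornerNearL_out_top"]-R["cornerNearR"];print(np.linalg.norm(d),np.degrees(np.arctan2(-d[0],d[1])))
# top view onto known planes
for k,z in (("stray",24),("a",42),("b",42),("barL",55),("barR",55),("fenceTopL_in",38),("fenceTopR_in",38),("cornerNearL_out_top",30),("cornerNearR",30)):
    print(k,onz(ct,P[k][0],T,z).round(1),onz(cs,P[k][1],S,z).round(1))
E
```

```text
stray [ 498.4 -366.1   24.9] [0.4 0.4]
b [546.6 127.3  44.4] [0.1 0.1]
a [541.4  22.3  43.8] [0.2 0.2]
barL [454.6 169.8  59.7] [0.7 0.7]
barR [444.8  33.3  55.9] [0.6 0.6]
fenceTopL_in [654.8 195.9  38.7] [1.3 1.3]
fenceTopR_in [641.7 -21.9  36.3] [0.8 0.8]
cornerNearL_out_top [503.  208.5  29.5] [0.8 0.8]
cornerNearR [487.7 -10.   27.1] [0.1 0.1]
bar len 136.87608363632808 ydir yaw -4.135399978256846
218.18849282496137 -3.4398089620913836
219.00196751925 -4.01773033763779
stray [ 498.9 -366.3   24. ] [ 498.7 -367.7   24. ]
a [541.9  22.6  42. ] [542.5  20.8  42. ]
b [547.2 127.8  42. ] [548.4 125.8  42. ]
barL [455.6 171.6  55. ] [457.  166.8  55. ]
barR [445.3  33.7  55. ] [444.8  32.4  55. ]
fenceTopL_in [656.2 196.9  38. ] [654.1 195.1  38. ]
fenceTopR_in [640.5 -22.3  38. ] [641.  -20.2  38. ]
cornerNearL_out_top [503.6 208.8  30. ] [501.9 208.4  30. ]
cornerNearR [487.3 -10.1  30. ] [485.9  -7.5  30. ]
```

```bash
python3 - <<'E'
from h import *
from plant import bot
ct=bot.capture("top");T=ct["world_to_cam"]
for n,p in (("green",(489,214)),("white",(429.5,202.5)),("steel",(427,302)),("green2",(211,357)),("bar",(540,131))):
    x=onz(ct,p,T,24);d=x[:2]-[498.4,-366.1];print(n,x.round(0),np.linalg.norm(d).round(),np.degrees(np.arctan2(d[1],d[0])).round())
o=bot.get_obs();print(o["tool_pos"],o["tcp_rot"])
yaw=o["tcp_rot"][2];R=np.array([[np.cos(yaw),np.sin(yaw)],[np.sin(yaw),-np.cos(yaw)]])
print("tool xy to stray",R.T@(np.array([498.4,-366.1])-o["tool_pos"][:2]))
E
```

```text
green [ 564. -331.   24.] 74.0 28.0
white [ 596. -235.   24.] 163.0 53.0
steel [ 431. -202.   24.] 177.0 112.0
green2 [387. 152.  24.] 530.0 102.0
bar [ 702. -450.   24.] 220.0 -22.0
[ 123.66628249 -510.11067516  248.50475228] [-3.14110248e+00 -4.38977921e-05  2.37786401e-01]
tool xy to stray [398.11136221 -51.68923372]
```

Call:
{"api": "play_rows", "payload": {
  "moves": [60, 398, -52, 110, -40, 60, 398, -52, 110, -40, 60, 398, -52, 110, -40, 60, 398, -52, 110, -40, 60, 398, -52, 110, -40, 60, 398, -52, 110, -40, 60, 398, -52, 110, -40, 60, 398, -52, 110, -40]
}}

```text
time: 0.97
tool_pos: [425.4, -393.6, 160.1]
tcp_rot: [3.141, 0.0, 0.936]
contact_force: [-0.1, -1.1, 0.4]
grip_width: 70.1
```

Call:
{"api": "play_rows", "payload": {
  "moves": [60, 82, 42, 24, 0, 60, 82, 42, 24, 0, 60, 82, 42, 24, 0, 60, 82, 42, 24, 0]
}}

```text
time: 1.3
tool_pos: [508.2, -351.1, 135.0]
tcp_rot: [-3.14, -0.001, 0.94]
contact_force: [-1.6, -0.8, -0.7]
grip_width: 70.2
```

```bash
python3 - <<'E'
from h import *
from plant import bot
o=bot.get_obs();c=bot.capture("wrist");W=w2c(c,o)
cv2.imwrite("pics/w1.png",c["color"][:,:,::-1])
print(o["tool_pos"],proj(c,W,[[498.4,-366.1,24.5],[564,-331,24]]))
E
```

```text
[ 508.24856199 -351.05454542  134.99653079] [[330.50606942 268.56650943]
 [374.76583341 181.97539728]]
```

View pics/w1.png

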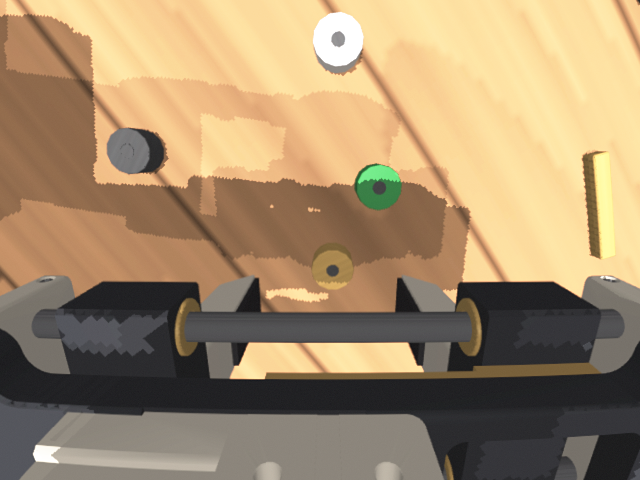

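The brass slug is at (332,270), just left of and below the green one at (378,187). That matches the prediction of (330.5,268.6).

```bash
python3 - <<'E'
from h import *
from plant import bot
o=bot.get_obs();c=bot.capture("wrist");W=w2c(c,o)
ct=bot.capture("top");cs=bot.capture("side")
p=(332.5,270.5)
print(onz(c,p,W,24), tri([ray(c,p,W),ray(ct,(517.5,249.2),ct["world_to_cam"]),ray(cs,(444.1,184.1),cs["world_to_cam"])]))
x=onz(c,p,W,24);yaw=o["tcp_rot"][2];R=np.array([[np.cos(yaw),np.sin(yaw)],[np.sin(yaw),-np.cos(yaw)]])
for q in (x[:2],[498.4,-366.1]): print(R.T@(np.array(q)-o["tool_pos"][:2]))
E
```

```text
[ 496.87032762 -370.23313721   24.        ] (array([ 498.21219992, -368.06502181,   24.1119897 ]), [np.float64(2.351622958733136), np.float64(1.819546269537601), np.float64(0.5681060887737382)])
[-20.13548577   2.5411405 ]
[-15.89696686   1.33379706]
```

Call:
{"api": "play_rows", "payload": {
  "moves": [60, -18, 2, 30, 0, 60, -18, 2, 60, 0, 60, -18, 2, 85, 0, 60, -18, 2, 100, 0, 60, -18, 2, 110, 0, 60, -18, 2, 110, 0]
}}

```text
time: 2.0
tool_pos: [495.2, -369.6, 25.1]
tcp_rot: [-3.139, -0.0, 0.934]
contact_force: [-0.2, 0.0, 0.7]
grip_width: 70.4
```

Call:
{"api": "play_rows", "payload": {
  "moves": [255, 0, 0, 0, 0, 255, 0, 0, 0, 0, 255, 0, 0, 0, 0, 255, 0, 0, 0, 0, 255, 0, 0, 0, 0, 255, 0, 0, 0, 0]
}}

```text
time: 2.5
tool_pos: [497.4, -369.4, 27.2]
tcp_rot: [3.14, 0.0, 0.936]
contact_force: [1.2, -1.5, 2.0]
grip_width: 34.9
```

Call:
{"api": "play_rows", "payload": {
  "moves": [255, 0, 0, -15, 0, 255, 0, 0, -45, 0, 255, 0, 0, -80, 0, 255, 0, 0, -120, 0, 255, 0, 0, -120, 0]
}}

```text
time: 2.92
tool_pos: [500.0, -371.7, 155.0]
tcp_rot: [3.128, 0.002, 0.936]
contact_force: [1.5, -1.4, -0.3]
grip_width: 33.3
```

```bash
python3 - <<'E'
from h import *
from plant import bot
o=bot.get_obs();c=bot.capture("wrist")
cv2.imwrite("pics/w2.png",c["color"][:,:,::-1])
p=o["tool_pos"];yaw=o["tcp_rot"][2];print(p,o["tcp_rot"],o["grip_width"],o["contact_force"])
R=np.array([[np.cos(yaw),np.sin(yaw)],[np.sin(yaw),-np.cos(yaw)]])
print(R.T@(np.array([587,71])-p[:2]), "turn",-np.degrees(np.radians(86.1)-yaw))
E
```

```text
[ 499.97357645 -371.7323131   154.98571486] [3.12790708e+00 1.78564602e-03 9.36235274e-01] 33.27216017997095 [ 1.5325935  -1.40581654 -0.31625657]
[ 408.13785481 -192.37721   ] turn -32.457670150110836
```

View pics/w2.png

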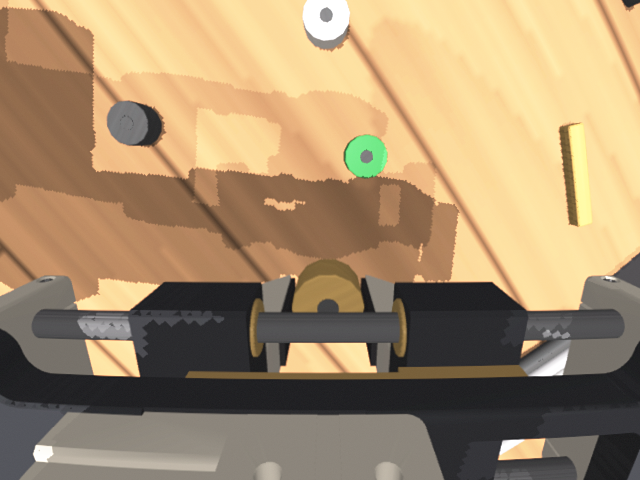

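The slug is held between the pads at (330,285). Next I carry it to the tray.

Call:
{"api": "play_rows", "payload": {
  "moves": [255, 30, -14, 0, -4, 255, 65, -30, 0, -8, 255, 102, -48, 0, -13, 255, 139, -66, 0, -18, 255, 176, -83, 0, -23, 255, 213, -100, 0, -28, 255, 250, -118, 0, -32, 255, 287, -135, 0, -32]
}}

```text
time: 3.63
tool_pos: [557.7, -55.8, 145.3]
tcp_rot: [-3.139, -0.0, 1.498]
contact_force: [-0.2, -0.5, -0.8]
grip_width: 33.2
```

```bash
python3 - <<'E'
from h import *
from plant import bot
o=bot.get_obs()
p=o["tool_pos"];yaw=o["tcp_rot"][2];print(p,o["tcp_rot"],o["grip_width"],o["contact_force"])
R=np.array([[np.cos(yaw),np.sin(yaw)],[np.sin(yaw),-np.cos(yaw)]])
print(R.T@(np.array([587,71])-p[:2]), "turn",-np.degrees(np.radians(86.1)-yaw))
E
```

```text
[557.70034126 -55.84680015 145.28219363] [-3.13908357e+00 -3.22647008e-04  1.49820913e+00] 33.23021323274851 [-0.16234037 -0.53932844 -0.79628354]
[128.63768815  20.02313407] turn -0.25893993420941586
```

Call:
{"api": "play_rows", "payload": {
  "moves": [255, 35, 5, 0, 0, 255, 75, 11, 0, 0, 255, 110, 17, 0, 0, 255, 128, 20, 15, 0, 255, 128, 20, 30, 0, 255, 128, 20, 40, 0, 255, 128, 20, 40, 0]
}}

```text
time: 4.22
tool_pos: [586.0, 68.1, 103.1]
tcp_rot: [-3.135, 0.001, 1.495]
contact_force: [-1.5, -0.3, -2.5]
grip_width: 33.4
```

```bash
python3 - <<'E'
from h import *
from plant import bot
o=bot.get_obs();print(o["tool_pos"],o["tcp_rot"])
for n in ["side","wrist"]:
    c=bot.capture(n); cv2.imwrite(f"pics/{n}3.png",c["color"][:,:,::-1])
E
```

```text
[586.042429    68.07530894 103.07740733] [-3.13484415e+00  7.84752442e-04  1.49502385e+00]
```

View pics/side3.png

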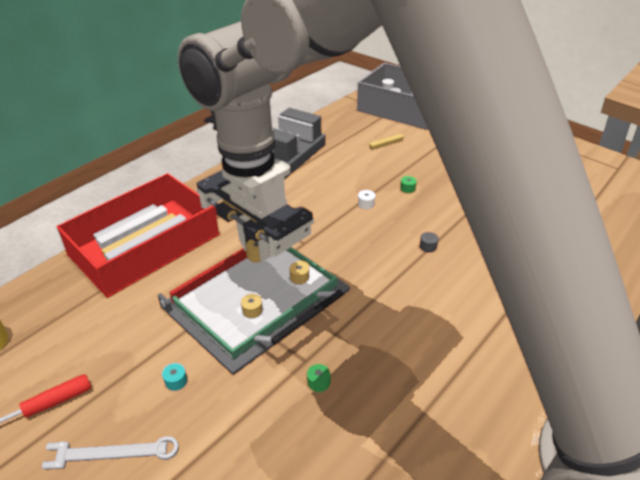

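View pics/wrist3.png

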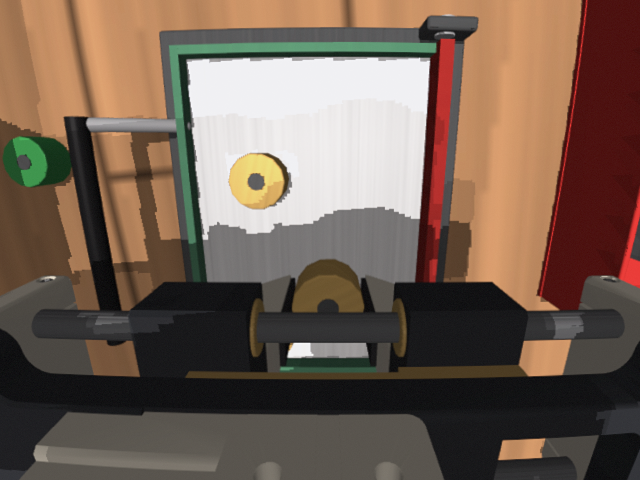

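The slug sits between the pads over the gap, and the other slugs and the fence are clear. Now I lower it.

Call:
{"api": "play_rows", "payload": {
  "moves": [255, 0, 0, 15, 0, 255, 0, 0, 30, 0, 255, 0, 0, 45, 0, 255, 0, 0, 54, 0, 255, 0, 0, 58, 0, 255, 0, 0, 60, 0, 255, 0, 0, 60, 0]
}}

```text
time: 4.9
tool_pos: [588.6, 67.6, 46.9]
tcp_rot: [3.141, 0.0, 1.494]
contact_force: [-0.3, 0.6, -1.4]
grip_width: 33.4
```

Call:
{"api": "play_rows", "payload": {
  "moves": [255, 0, 0, 1, 0, 255, 0, 0, 1, 0, 255, 0, 0, 2, 0, 255, 0, 0, 2, 0]
}}

```text
time: 5.23
tool_pos: [588.8, 68.0, 45.3]
tcp_rot: [3.14, 0.0, 1.495]
contact_force: [-0.2, 0.3, 1.1]
grip_width: 33.1
```

```bash
python3 - <<'E'
from h import *
from plant import bot
for i in range(3):
    o=bot.get_obs();print(o["tool_pos"],o["contact_force"]); c=bot.capture("side")
im=c["color"];cv2.imwrite("pics/s4.png",cv2.resize(im[200:350,150:350],None,fx=4,fy=4)[:,:,::-1])
E
```

```text
[588.80078288  68.02312441  45.34294486] [-0.20329471  0.28958305  1.05086003]
[588.77629541  68.01855691  45.31991362] [-0.06615829 -0.68803862  2.36801689]
[588.77328713  68.03568093  45.3115267 ] [ 0.06882133 -0.04231716  2.78502287]
```

View pics/s4.png

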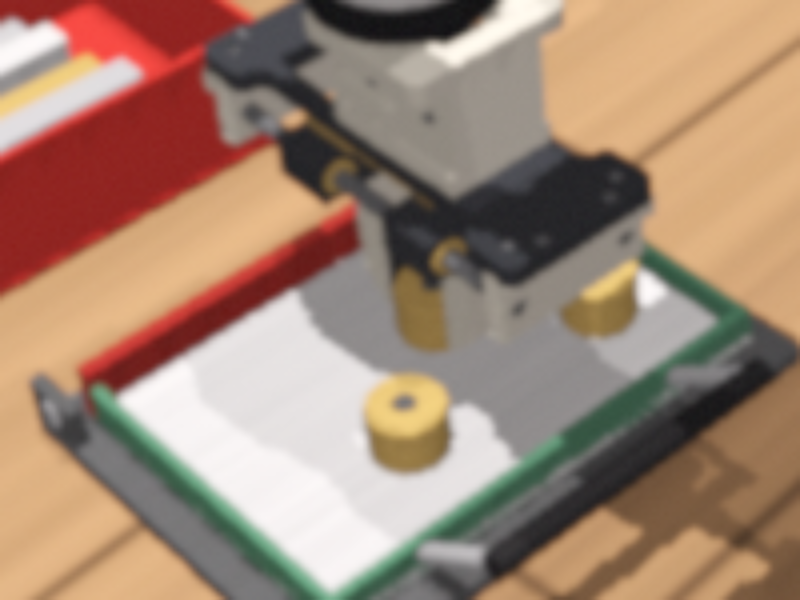

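The slug is at the floor: the force up is about 2.8 N and its foot is level with the other slugs'. Now I release it gently and rise.

Call:
{"api": "play_rows", "payload": {
  "moves": [200, 0, 0, 0, 0, 170, 0, 0, 0, 0, 140, 0, 0, 0, 0, 110, 0, 0, 0, 0, 110, 0, 0, 0, 0, 110, 0, 0, -10, 0, 110, 0, 0, -35, 0, 110, 0, 0, -60, 0]
}}

```text
time: 6.05
tool_pos: [587.5, 68.0, 104.7]
tcp_rot: [-3.139, 0.0, 1.494]
contact_force: [2.1, -0.7, -0.1]
grip_width: 52.1
```

Call:
{"api": "play_rows", "payload": {
  "moves": [60, 0, -30, -30, 0, 60, 0, -70, -30, 0, 60, 0, -100, -30, 0, 60, 0, -100, -30, 0]
}}

```text
time: 6.38
tool_pos: [482.4, 76.3, 134.9]
tcp_rot: [-3.136, 0.0, 1.495]
contact_force: [0.2, 1.0, 0.2]
grip_width: 69.0
```

```bash
python3 - <<'E'
from h import *
from plant import bot
o=bot.get_obs();print(o["tool_pos"],o["tcp_rot"],o["grip_width"])
for n in ["side","wrist"]:
    c=bot.capture(n); cv2.imwrite(f"pics/{n}5.png",c["color"][:,:,::-1])
E
```

```text
[482.36062803  76.2943991  134.90853676] [-3.13571239e+00  4.01757369e-04  1.49547810e+00] 69.04928285377653
```

View pics/side5.png

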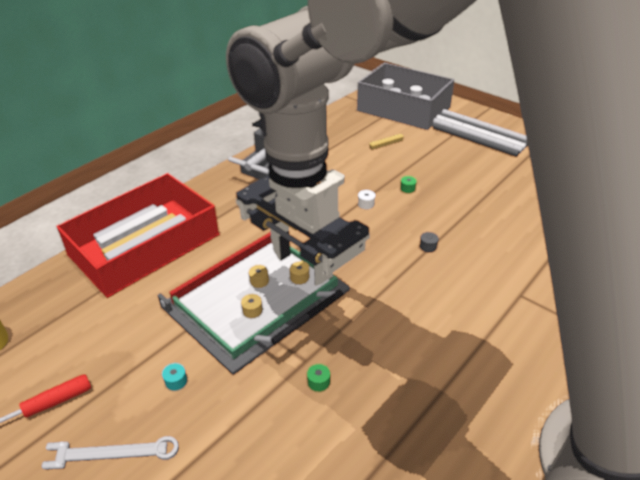

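View pics/wrist5.png

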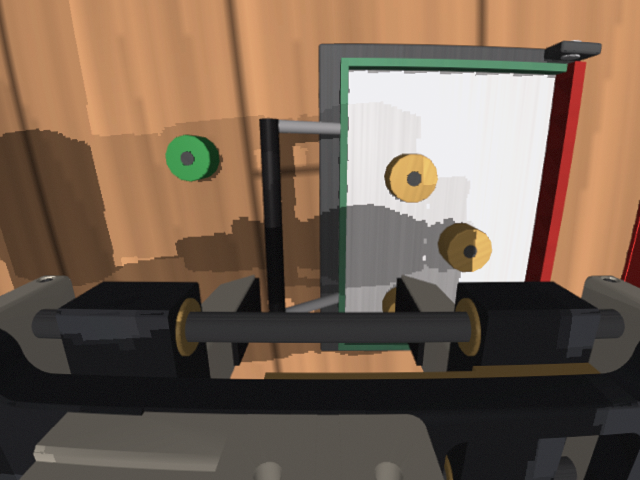

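The stray now stands upright in the gap, at side (259,276), with a clear path to the fence. The handle bar is in the wrist view from (269,120) to (277,310); I measure it next.

```bash
python3 - <<'E'
from h import *
from plant import bot
o=bot.get_obs();c=bot.capture("wrist");W=w2c(c,o);im=c["color"]
v=cv2.cvtColor(im,cv2.COLOR_RGB2HSV)[:,:,2]
A=[]
for r in range(135,290,20):
    row=v[r,250:295]; k=np.where(row<45)[0]+250
    k=k[(k>255)&(k<290)]
    x=onz(c,(k.mean(),r),W,55);A.append(x);print(r,k.min(),k.max(),x.round(1))
A=np.array(A);s=np.polyfit(A[:,1],A[:,0],1);print("bar x at y=101:",np.polyval(s,101),"angle",np.degrees(np.arctan(s[0])))
p=o["tool_pos"];yaw=o["tcp_rot"][2];print(p,yaw)
R=np.array([[np.cos(yaw),np.sin(yaw)],[np.sin(yaw),-np.cos(yaw)]])
for q in ([449.3,101],[np.polyval(s,101),101]):print(R.T@(np.array(q)-p[:2]), "turn",-np.degrees(np.radians(86.1)-yaw))
E
```

```text
135 257 273 [454.8 160.   55. ]
155 258 275 [454.6 147.8  55. ]
175 258 275 [452.9 135.5  55. ]
195 260 276 [452.1 122.7  55. ]
215 261 277 [451.2 109.6  55. ]
235 261 278 [449.8  96.   55. ]
255 262 278 [448.5  82.1  55. ]
275 263 279 [447.3  67.6  55. ]
bar x at y=101: 450.21033011268014 angle 4.807042920126462
[488.29566372  75.78177573 135.59982536] 1.4947912694768846
[ 22.18440452 -40.79795118] turn -0.4547690059720001
[ 22.25352762 -39.89024918] turn -0.4547690059720001
```

Call:
{"api": "play_rows", "payload": {
  "moves": [145, 15, -25, 0, 0, 145, 22, -40, 0, 0, 145, 22, -40, 20, 0, 145, 22, -40, 40, 0, 145, 22, -40, 60, 0, 145, 22, -40, 72, 0, 145, 22, -40, 76, 0, 145, 22, -40, 76, 0]
}}

```text
time: 7.2
tool_pos: [451.0, 100.5, 57.6]
tcp_rot: [-3.14, 0.0, 1.494]
contact_force: [-0.2, -0.1, 0.7]
grip_width: 39.6
```

```bash
python3 - <<'E'
from h import *
from plant import bot
for n in ["side","wrist"]:
    c=bot.capture(n); im=c["color"]
    if n=="side": im=cv2.resize(im[220:370,200:400],None,fx=4,fy=4)
    cv2.imwrite(f"pics/{n}6.png",im[:,:,::-1])
o=bot.get_obs();print(o["tool_pos"],o["tcp_rot"],o["grip_width"],o["contact_force"])
E
```

```text
[451.46659379 100.56648327  58.96126726] [ 3.14055484e+00 -5.23151041e-05  1.49424519e+00] 39.806760195558624 [-0.66958828  0.48524773 -0.25800417]
```

View pics/side6.png

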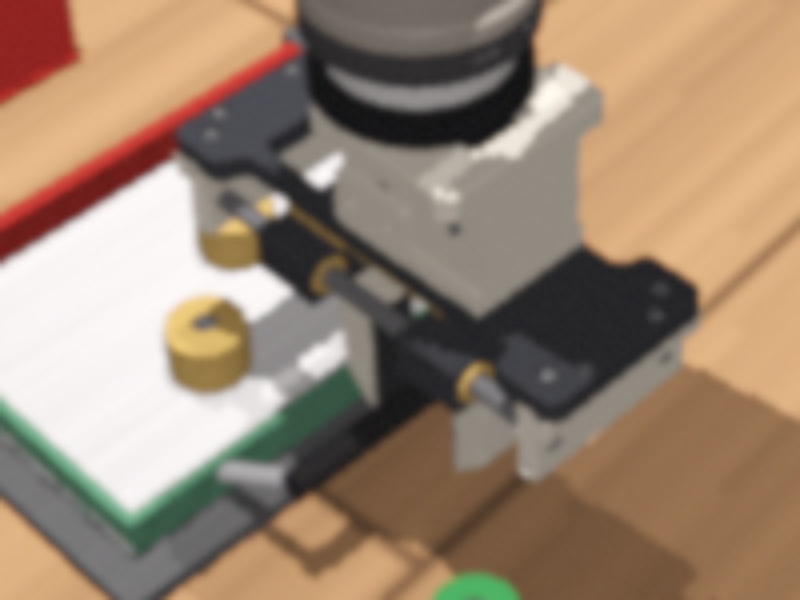

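View pics/wrist6.png

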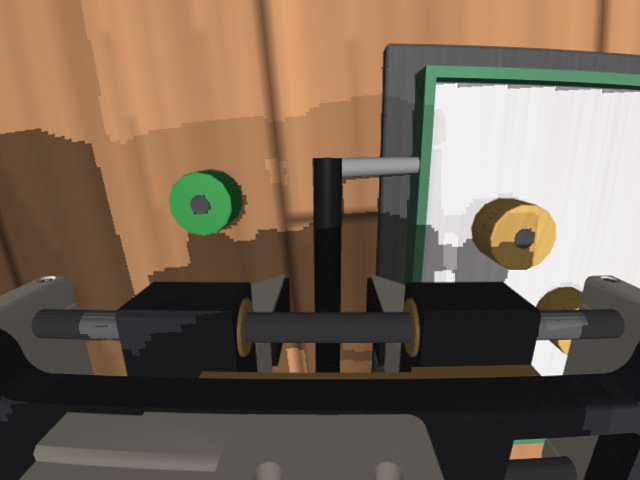

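The bar runs between the open pads, at wrist (327,160) down to (327,370). I close on it.

Call:
{"api": "play_rows", "payload": {
  "moves": [255, 0, 0, 0, 0, 255, 0, 0, 0, 0, 255, 0, 0, 0, 0, 255, 0, 0, 0, 0, 255, 0, 0, 0, 0, 255, 0, 0, 0, 0]
}}

```text
time: 7.8
tool_pos: [451.1, 100.6, 58.9]
tcp_rot: [3.14, -0.0, 1.494]
contact_force: [1.0, -0.7, 0.5]
grip_width: 10.7
```

```bash
python3 - <<'E'
import numpy as np
f=lambda t:np.array([-207*np.cos(t)+43*np.sin(t),-(43*np.cos(t)+207*np.sin(t))])
for s in (0,.2,.4):
    print(s,[list((f(s+.025*i)-f(s)).round(1)) for i in range(1,9)])
E
```

```text
0 [[np.float64(1.1), np.float64(-5.2)], [np.float64(2.4), np.float64(-10.3)], [np.float64(3.8), np.float64(-15.4)], [np.float64(5.3), np.float64(-20.5)], [np.float64(7.0), np.float64(-25.5)], [np.float64(8.8), np.float64(-30.5)], [np.float64(10.6), np.float64(-35.4)], [np.float64(12.7), np.float64(-40.3)]]
0.2 [[np.float64(2.1), np.float64(-4.8)], [np.float64(4.4), np.float64(-9.6)], [np.float64(6.8), np.float64(-14.3)], [np.float64(9.3), np.float64(-19.0)], [np.float64(11.9), np.float64(-23.6)], [np.float64(14.6), np.float64(-28.1)], [np.float64(17.5), np.float64(-32.6)], [np.float64(20.4), np.float64(-36.9)]]
0.4 [[np.float64(3.1), np.float64(-4.3)], [np.float64(6.2), np.float64(-8.5)], [np.float64(9.5), np.float64(-12.7)], [np.float64(12.9), np.float64(-16.8)], [np.float64(16.3), np.float64(-20.7)], [np.float64(19.9), np.float64(-24.6)], [np.float64(23.6), np.float64(-28.4)], [np.float64(27.3), np.float64(-32.2)]]
```

Call:
{"api": "play_rows", "payload": {
  "moves": [255, 0, 1, -5, 0, 255, 0, 2.5, -10.5, 0, 255, 0, 4, -15.5, 0, 255, 0, 5.5, -20.5, 0, 255, 0, 7, -25.5, 0, 255, 0, 9, -30.5, 0, 255, 0, 10.5, -35.5, 0, 255, 0, 12.5, -40.5, 0]
}}

```text
time: 8.47
tool_pos: [463.0, 99.6, 98.5]
tcp_rot: [-3.141, 0.0, 1.494]
contact_force: [5.7, 0.7, -13.7]
grip_width: 11.1
```

```bash
python3 - <<'E'
from h import *
from plant import bot
c=bot.capture("side"); im=c["color"]
cv2.imwrite("pics/s7.png",im[:,:,::-1])
o=bot.get_obs();print(o["tool_pos"],o["tcp_rot"],o["grip_width"],o["contact_force"],o["moment"])
E
```

```text
[463.31842004  99.62215427  99.33019278] [-3.14157124e+00  3.73308407e-05  1.49427102e+00] 10.59380228839468 [  3.17835261   0.28127839 -10.79300096] [ 0.04868907 -0.59706671 -0.01847115]
```

View pics/s7.png

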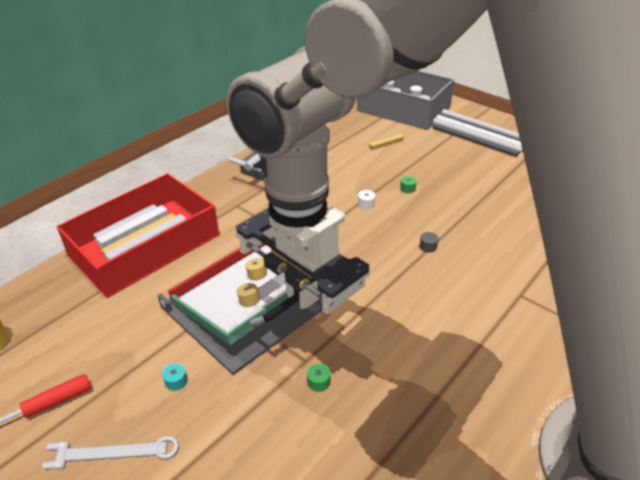

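The tray is tilted about 0.2 rad. The slugs have not slid yet and the forces are modest, so I continue.

Call:
{"api": "play_rows", "payload": {
  "moves": [255, 0, 2, -5, 0, 255, 0, 4.5, -9.5, 0, 255, 0, 7, -14.5, 0, 255, 0, 9.5, -19, 0, 255, 0, 12, -23.5, 0, 255, 0, 14.5, -28, 0, 255, 0, 17.5, -32.5, 0, 255, 0, 20.5, -37, 0]
}}

```text
time: 9.18
tool_pos: [482.7, 98.1, 136.2]
tcp_rot: [-3.139, 0.0, 1.494]
contact_force: [0.3, 1.7, -10.4]
grip_width: 11.0
```

Call:
{"api": "play_rows", "payload": {
  "moves": [255, 0, 3, -4.5, 0, 255, 0, 6, -8.5, 0, 255, 0, 9.5, -12.5, 0, 255, 0, 13, -17, 0, 255, 0, 16.5, -20.5, 0, 255, 0, 20, -24.5, 0, 255, 0, 20, -24.5, 0, 255, 0, 20, -24.5, 0]
}}

```text
time: 9.85
tool_pos: [501.8, 96.7, 161.3]
tcp_rot: [-3.138, 0.0, 1.495]
contact_force: [-9.2, 1.5, -1.4]
grip_width: 11.3
```

```bash
python3 - <<'E'
from h import *
from plant import bot
for n in ("side","wrist","top"):
    c=bot.capture(n); im=c["color"]
    if n=="side": im=cv2.resize(im[200:350,150:350],None,fx=4,fy=4)
    cv2.imwrite(f"pics/{n}8.png",im[:,:,::-1])
o=bot.get_obs();print(o["tool_pos"],o["tcp_rot"],o["grip_width"],o["contact_force"],o["moment"])
E
```

```text
[501.76026839  96.69440293 161.25468233] [-3.13835969e+00  3.16297980e-04  1.49466057e+00] 10.917032319933663 [-7.56515416  1.60601059 -1.02429673] [1.34950452e-01 1.33003006e+00 5.87767557e-04]
```

View pics/side8.png

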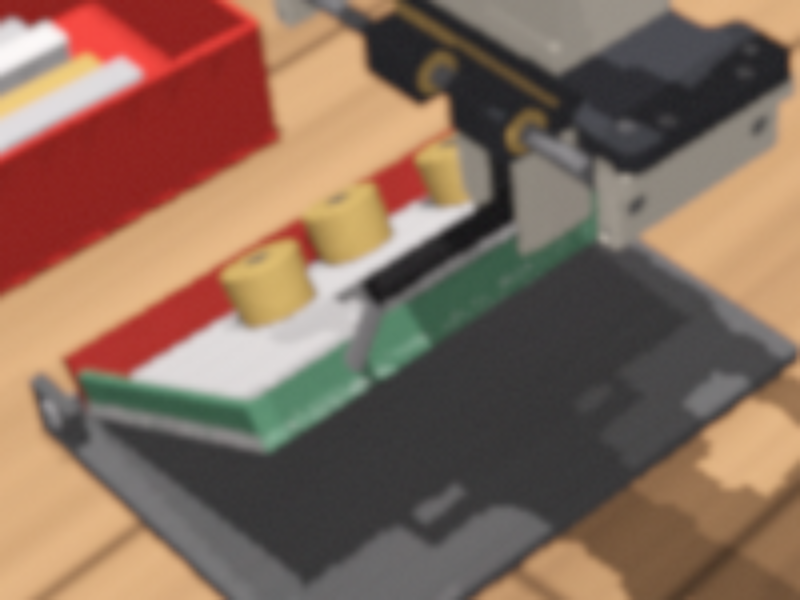

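View pics/wrist8.png

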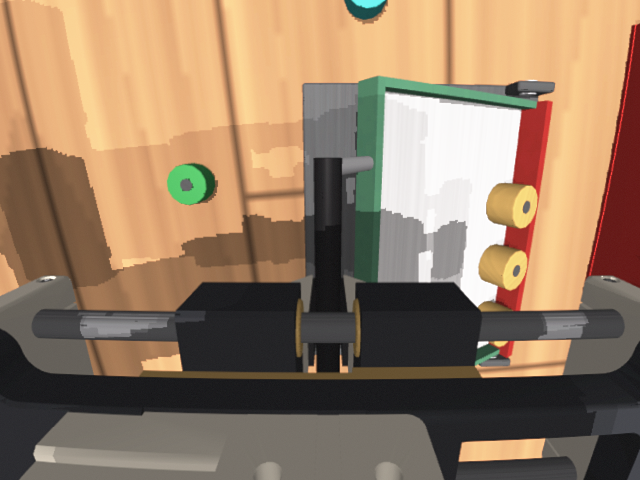

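View pics/top8.png

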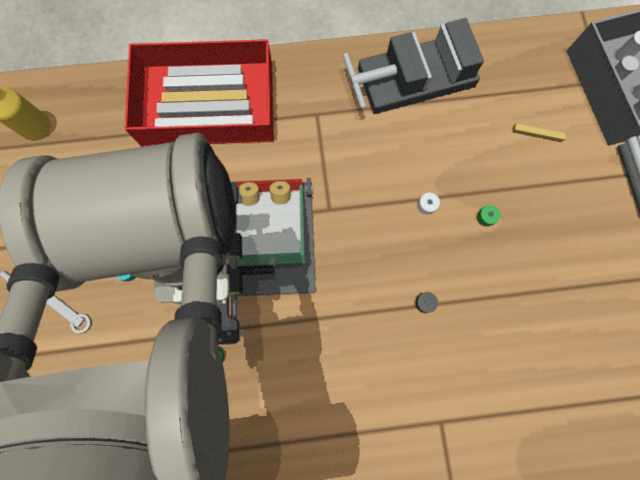

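All three slugs sit at the fence: wrist (525,206), (515,268) and (495,315). I go on to about 0.6 rad and wait briefly to be sure, then lower along the same arc.

Call:
{"api": "play_rows", "payload": {
  "moves": [255, 0, 3, -4, 0, 255, 0, 6, -8, 0, 255, 0, 6, -8, 0, 255, 0, 6, -8, 0, 255, 0, 6, -8, 0, 255, 0, 6, -8, 0, 255, 0, 3, -4, 0, 255, 0, 0, 0, 0]
}}

```text
time: 10.67
tool_pos: [501.8, 96.7, 161.5]
tcp_rot: [-3.139, 0.0, 1.495]
contact_force: [-13.7, 2.0, 5.2]
grip_width: 11.1
```

Call:
{"api": "play_rows", "payload": {
  "moves": [255, 0, -3.5, 4, 0, 255, 0, -7, 7.5, 0, 255, 0, -10.5, 12, 0, 255, 0, -14, 16, 0, 255, 0, -17, 20, 0, 255, 0, -20, 24.5, 0, 255, 0, -23, 29, 0, 255, 0, -26, 33.5, 0]
}}

```text
time: 11.33
tool_pos: [477.1, 98.6, 127.7]
tcp_rot: [3.141, 0.0, 1.495]
contact_force: [-5.8, 1.8, -3.2]
grip_width: 11.0
```

Call:
{"api": "play_rows", "payload": {
  "moves": [255, 0, -2.5, 4.5, 0, 255, 0, -5, 9, 0, 255, 0, -7.5, 13.5, 0, 255, 0, -10, 18.5, 0, 255, 0, -12.5, 23, 0, 255, 0, -14.5, 28, 0, 255, 0, -16.5, 33, 0, 255, 0, -18.5, 38, 0]
}}

```text
time: 12.0
tool_pos: [459.1, 100.1, 88.9]
tcp_rot: [3.141, -0.0, 1.494]
contact_force: [-3.7, 1.6, -4.6]
grip_width: 10.6
```

```bash
python3 - <<'E'
from plant import bot
o=bot.get_obs();print(o["tool_pos"],o["contact_force"],o["grip_width"])
E
```

```text
[459.06054023 100.08135447  88.93619695] [-3.67763551  1.61509905 -4.59861579] 10.639572232641841
```

Call:
{"api": "play_rows", "payload": {
  "moves": [255, 0, -1.5, 5, 0, 255, 0, -3, 10, 0, 255, 0, -4.5, 15, 0, 255, 0, -6, 20, 0, 255, 0, -7, 24, 0, 255, 0, -8, 27, 0, 255, 0, -8.5, 29, 0, 255, 0, -8.5, 30, 0]
}}

```text
time: 12.67
tool_pos: [451.2, 100.7, 60.9]
tcp_rot: [3.139, -0.0, 1.495]
contact_force: [-12.1, 2.1, 30.6]
grip_width: 10.7
```

Call:
{"api": "play_rows", "payload": {
  "moves": [255, 0, 0, 0.5, 0, 255, 0, 0, 1, 0, 255, 0, 0, 1, 0]
}}

```text
time: 12.92
tool_pos: [451.2, 100.7, 60.9]
tcp_rot: [3.138, -0.0, 1.495]
contact_force: [-11.3, 1.8, 26.8]
grip_width: 10.8
```

```bash
python3 - <<'E'
from plant import bot
import cv2
c=bot.capture("side");im=cv2.resize(c["color"][200:350,150:350],None,fx=4,fy=4)
cv2.imwrite(f"pics/s9.png",im[:,:,::-1])
o=bot.get_obs();print(o["tool_pos"],o["contact_force"],o["grip_width"])
E
```

```text
[451.18580812 100.71437866  60.88432066] [-10.97567784   1.65367899  28.34792451] 10.916924226252501
```

View pics/s9.png

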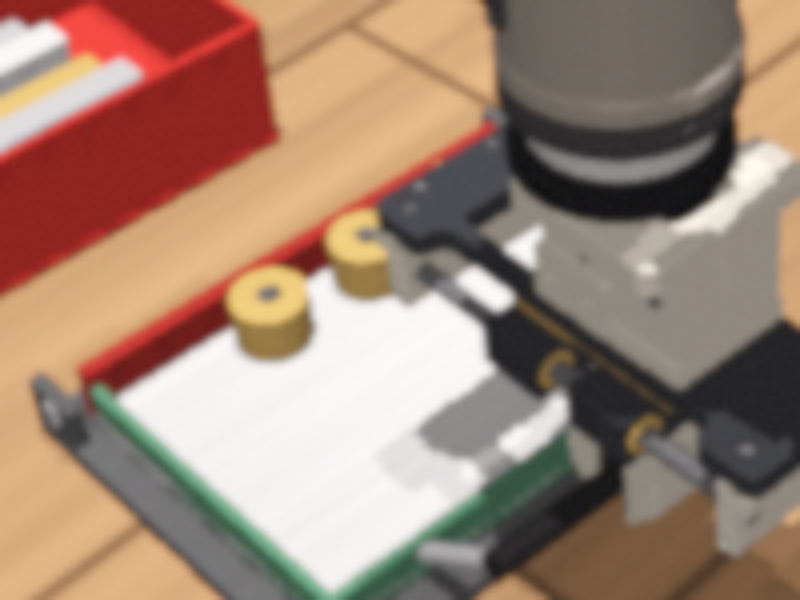

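The tray is flat, with about 28 N pressing it down. I ease off 2 mm, release slowly and rise clear.

Call:
{"api": "play_rows", "payload": {
  "moves": [255, 0, 0.5, -1, 0, 255, 0, 1, -2, 0, 255, 0, 1, -2, 0]
}}

```text
time: 13.22
tool_pos: [451.2, 100.7, 61.1]
tcp_rot: [3.142, -0.0, 1.494]
contact_force: [-8.5, 3.2, 7.9]
grip_width: 11.0
```

Call:
{"api": "play_rows", "payload": {
  "moves": [220, 0, 0, 0, 0, 200, 0, 0, 0, 0, 180, 0, 0, 0, 0, 160, 0, 0, 0, 0, 150, 0, 0, 0, 0, 145, 0, 0, 0, 0, 145, 0, 0, 0, 0]
}}

```text
time: 13.8
tool_pos: [451.7, 100.4, 60.2]
tcp_rot: [3.141, 0.0, 1.494]
contact_force: [0.6, -0.3, 0.3]
grip_width: 39.3
```

Call:
{"api": "play_rows", "payload": {
  "moves": [145, 0, 0, -10, 0, 145, 0, 0, -30, 0, 145, 0, 0, -60, 0, 145, 0, 0, -95, 0, 145, 0, 0, -130, 0, 145, 0, -20, -150, 0, 145, 0, -50, -150, 0, 145, 0, -50, -150, 0]
}}

```text
time: 14.47
tool_pos: [397.7, 104.7, 210.8]
tcp_rot: [-3.14, 0.0, 1.495]
contact_force: [-0.8, 1.2, -0.0]
grip_width: 39.5
```

Call:
{"api": "play_rows", "payload": {
  "moves": [145, -35, 0, 0, 0, 145, -75, 0, 0, 0, 145, -115, 0, 0, 0, 145, -155, 0, 0, 0, 145, -190, 0, 0, 0, 145, -220, 0, 0, 0, 145, -230, 0, 0, 0, 145, -230, 0, 0, 0]
}}

```text
time: 15.13
tool_pos: [384.0, -127.1, 209.8]
tcp_rot: [-3.141, 0.0, 1.491]
contact_force: [-0.0, -0.1, 0.2]
grip_width: 39.5
```

```bash
python3 - <<'E'
from plant import bot
import cv2,numpy as np
for n,(x,y) in (("side",(150,220)),("top",(150,170))):
    c=bot.capture(n);im=cv2.resize(c["color"][y:y+150,x:x+200],None,fx=4,fy=4,interpolation=cv2.INTER_NEAREST)
    cv2.imwrite(f"pics/{n}10.png",im[:,:,::-1])
o=bot.get_obs();print(o["time"],o["tool_pos"],o["contact_force"],o["grip_width"])
E
```

```text
15.2333 [ 383.86734214 -124.59574337  209.76657282] [-0.64620713  0.05647843 -0.45632814] 39.77416431529016
```

View pics/side10.png

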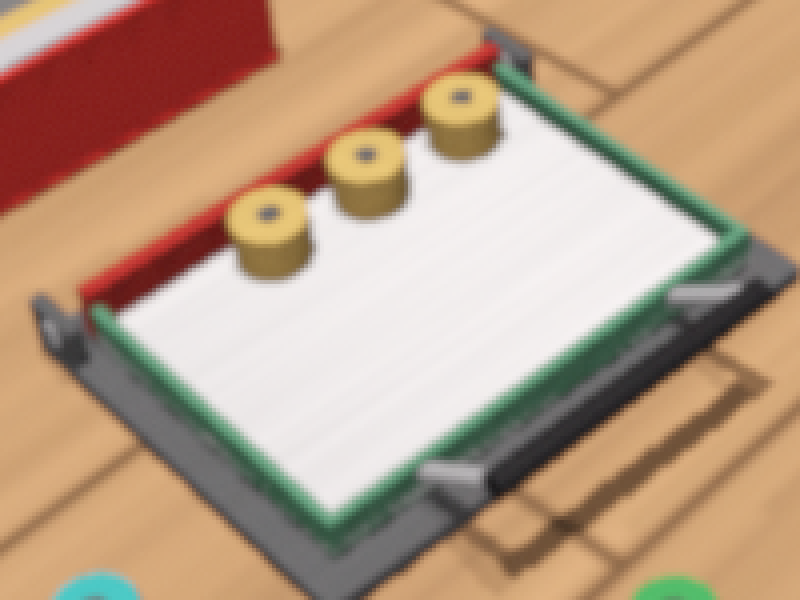

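View pics/top10.png

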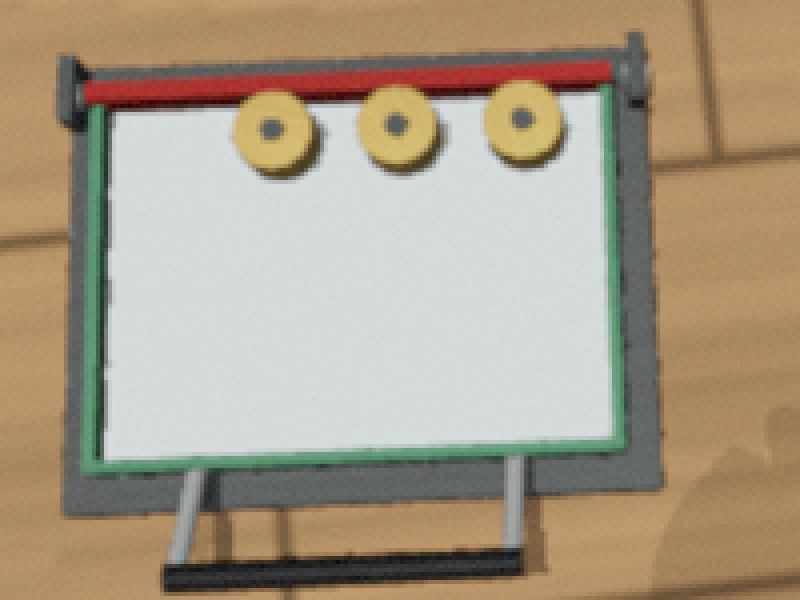

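```bash
python3 - <<'E'
from h import *
from plant import bot
ct=bot.capture("top");cs=bot.capture("side")
for a,b in (((272,129),(268,213)),((397,124),(366,154)),((521.5,118),(461,97))):
    x,e=tri([ray(ct,(a[0]/4-.5+150,a[1]/4-.5+170),ct["world_to_cam"]),ray(cs,(b[0]/4-.5+150,b[1]/4-.5+220),cs["world_to_cam"])])
    d=x[:2]-[648.2,87];print(x.round(1),"fence",(d@[.9977,-.068]).round(1),(d@[.068,.9977]).round(1))
E
```

```text
[634.5 119.6  43.4] fence -15.9 31.6
[630.7  68.2  42.9] fence -16.2 -19.9
[626.7  16.4  43.1] fence -16.6 -71.9
```

All three slugs are at fence x ≈ -16 mm (-17 expected), in line and upright, so I hand the job in.

```bash
python3 -c "
from plant import bot
print(bot.close_job())"
```

```text
the job is handed in; nothing more can be done
None
```

The stray brass slug is now upright in the tray, and all three brass slugs stand in a single row against the red fence. I set it in the gap between the other two, gripped the black handle and tilted the tray to about 0.6 rad. I then brought it down slowly in the grip, let go and moved the arm clear. The clock read about 15 s of the 58 s allowed.

**Last checks, from two views before handing in:**
- **Row:** slug centres at fence x = -15.9, -16.2 and -16.6 mm. The expected value is -17 mm, and the calibration is good to about 2 mm.
- **Spacing:** fence y = 32, -20 and -72 mm.
- **Height:** tops at 43 mm, so all three are upright.
- **Tray and arm:** the tray looks flat as at the start, and the robot touches nothing.

**What disagreed:**
- **Downward force:** when the tray reached its stand, the grip pressed the handle down with about 30 N and the bar slipped about 2 mm in the pads. I eased it to about 8 N before letting go.
- **Camera readings:** the wrist camera placed the stray slug about 4 mm from the two fixed cameras, so I used the combined estimate and the grasp held.

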